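Tidy the play board and lay the magnetic strip flush along its lip

TASK

Tidy the play corner: hang every tin fish by its eye on a peg of the rail, and with the held scraper sweep all the loose counters off the zinc top into the trough along its open edge - do not handle the counters with the fingers. When the top is clear, lay the magnetic strip flat on the zinc, flush along its whole length against the inside of the far lip, and hang the scraper by its eye on a peg as well. Leave the watering can, horseshoe magnet and spanner alone.

Things in the scene. Friction and masses are not known exactly. Their poses are not given: they have to be found in the camera images.
- board: Zinc-topped wooden play board, fixed, level. Origin: centre of its underside; z up. The flat zinc top is at z = 30 mm, x -115 to +115, y -150 to +150 mm. It has a lip along the far edge (+x), side rims with inner faces at y = +-150 mm, 14 mm above the zinc, and an open near edge (x = -115 mm) that drops into a trough
- lip (a point): Middle of the foot of the far lip's inner face, on the zinc (board x = +115 mm). The lip is straight, 324 mm long along the board's y, 12 mm thick, rises 16 mm above the zinc. Axes as the board's
- trough (a point): Middle of the catch trough's floor, 4 mm above the table (board x = -150 mm). The trough is 70 mm wide (board x -115 to -185) and 300 mm long (y); front wall 22 mm high, lower than the zinc top. Axes as the board's
- rail: Fixed wooden peg rail on a stand. Origin: centre of its underside. Horizontal bar 300 mm along y, 18 mm thick in x, from z = 130 to 164 mm; three steel pegs stand out of its -x face; nothing stands above the bar but the peg tips
- peg1 (a point): Root of a peg, on the axis, at the rail bar's face (rail frame y = -100 mm, 150 mm above the table). The peg points along the rail's -x, is 8 mm in diameter and 70 mm long, rises 7 mm towards its tip and ends in an 11 mm bead. Axes as the rail's
- peg2 (a point): Root of a peg, on the axis, at the rail bar's face (rail frame y = 0 mm, 150 mm above the table). The peg points along the rail's -x, is 8 mm in diameter and 70 mm long, rises 7 mm towards its tip and ends in an 11 mm bead. Axes as the rail's
- peg3 (a point): Root of a peg, on the axis, at the rail bar's face (rail frame y = 100 mm, 150 mm above the table). The peg points along the rail's -x, is 8 mm in diameter and 70 mm long, rises 7 mm towards its tip and ends in an 11 mm bead. Axes as the rail's
- fish1: Tin fish, may be absent (None): standing on its flat belly, 30 (x) x 60 (y; 80 with tail) x 37 mm high, 120 g. Origin: centre of its underside. From its back rises an upright plate, 10 mm thick (x), 34 mm wide (y), with a 20 mm square through-hole (the eye) along x, and a solid 30 mm high grip tab over it. Eye from 46 to 66 mm, top of the tab at 96 mm above the origin.
- fish1_eye (a point): Centre of this fish's eye, 56 mm above its origin; axes as the body's; may be None
- fish2: Tin fish, may be absent (None): standing on its flat belly, 30 (x) x 60 (y; 80 with tail) x 37 mm high, 120 g. Origin: centre of its underside. From its back rises an upright plate, 10 mm thick (x), 34 mm wide (y), with a 20 mm square through-hole (the eye) along x, and a solid 30 mm high grip tab over it. Eye from 46 to 66 mm, top of the tab at 96 mm above the origin.
- fish2_eye (a point): Centre of this fish's eye, 56 mm above its origin; axes as the body's; may be None
- scraper: Wooden scraper standing upright on the table: a block 22 mm (x) by 106 mm (y) by 30 mm high with flat faces, about 160 g. Origin: centre of its underside. From the block a handle rises: an upright plate, 10 mm thick (x), 34 mm wide (y), with a 20 mm square through-hole (the eye) along x, and a solid 30 mm high grip tab over it. Eye from 70 to 90 mm, top of the tab at 120 mm above the origin
- scraper_eye (a point): Centre of the scraper's eye, 80 mm above its origin; axes as the body's
- strip: Straight steel magnetic strip lying on the table, flat bar 240 mm (x) by 40 mm (y) by 12 mm high, about 350 g, with a dark grip rib on its middle, 80 mm (x) by 12 mm (y), from 12 to 42 mm above the underside. Origin: centre of its underside. Both long edges alike. (It does not really attract anything)
- counter1: Loose flat steel counter, disc 26 mm across and 6 mm thick, 15 g, lying on the zinc at the start; may be absent (None). Origin: centre of one face (the underside at the start)
- counter2: Loose flat steel counter, disc 26 mm across and 6 mm thick, 15 g, lying on the zinc at the start; may be absent (None). Origin: centre of one face (the underside at the start)
- counter3: Loose flat steel counter, disc 26 mm across and 6 mm thick, 15 g, lying on the zinc at the start; may be absent (None). Origin: centre of one face (the underside at the start)
- counter4: Loose flat steel counter, disc 26 mm across and 6 mm thick, 15 g, lying on the zinc at the start; may be absent (None). Origin: centre of one face (the underside at the start)
- counter5: Loose flat steel counter, disc 26 mm across and 6 mm thick, 15 g, lying on the zinc at the start; may be absent (None). Origin: centre of one face (the underside at the start)
- counter6: Loose flat steel counter, disc 26 mm across and 6 mm thick, 15 g, lying on the zinc at the start; may be absent (None). Origin: centre of one face (the underside at the start)
- can: Bystander: lime plastic toy watering can, 76 mm across, 105 mm high. Origin: centre of its underside
- magnet: Bystander: red horseshoe magnet lying flat, about 60 x 76 mm, 16 mm thick. Origin: on its underside, between the legs
- spanner: Bystander: steel toy spanner lying flat, 150 mm long along x. Origin: at its underside, near its middle

How it is judged:
By the outcome, as a careful person would: the job done as asked, in the order asked, and still so for the second after the job is handed in, with the robot touching nothing.
Of fish1, fish2 only 1 to 2 are there at a start; the rules pass over those that are not, and their reading is None.
Of counter1, counter2, counter3, counter4, counter5, counter6 only 3 to 6 are there at a start; the rules pass over those that are not, and their reading is None.
At some moment in a run one of strip, counter1, counter2, counter3, counter4, counter5, counter6 may be knocked a few centimetres aside while the robot is not near it.
It also fails if it takes over 210 s, if anything falls off the work surface, if the arm or the gripper's body presses on something with over 40 N, if the wrist force passes 120 N, or if a joint passes its speed limit or range.

ROBOT

A 6-joint arm with a two-finger parallel gripper is mounted at the origin on the work surface. World frame = base frame: x ahead of the robot, y to its left, z up, the work surface at z = 0. Lengths are in m, angles in rad, forces in N, time in s.
With the tool pointing down it reaches from about 0.325 to 0.775 m from the base axis. Payload 5.5 kg.
Tool frame: the origin (TCP) lies between the finger pads; the fingertips stand 8 mm ahead of it and the grasp point (between the pads) lies 11 mm behind it (tcp_to_tips is the distance from the TCP to the fingertips, in m); z points along the fingers, y is the line along which they close (so a half turn about z gives the same grasp; the last joint's range is limited). The gripper opens to 88 mm and grips with 3 to 60 N. Pads are 20 mm wide; open, the fingers measure 115 mm over their backs; the gripper's body (75 mm by 178 mm) begins 61 mm behind the grasp point.
Start: joints at [-1.363, 0.091, 1.231, -0, 1.82, -0.057], TCP at [0.157, -0.579, 0.203] pointing down, gripper open.
Joint ranges: [-2.87, 2.87], [-0.86, 2.18], [0.17, 2.46], [-1.51, 4.65], [0.06, 2.69], [-2.65, 2.65]. Speed limits (rad/s): [2.57, 2.57, 3.01, 3.14, 3.14, 3.14].

INTERFACE

Orientations are given as a unit quaternion [w, x, y, z].
In Python, from bench import * gives the robot as it stands. Calls block until the motion is done:
- move_to(position, orientation): joint-space move of the TCP to a pose.
- move_l(position, speed=0.15, orientation=None): straight line of the TCP; orientation=None keeps the orientation; speed is the mean speed in m/s.
- movej(angles): joint-space move.
- gripper_open() and close(): open the fingers fully, or close them until they stop; the grip force is fixed at half the most.
- hold(seconds).
- inverse_kinematics(position, orientation): joint angles nearest the present ones, or None.
- state(): the state.
- get_image(name): name is "side" or "top"; returns a dict with "frame" (420x560x3 uint8, blue, green, red), "depth" (420x560 float32, m along the optical axis (not along the pixel's ray), 0 where there is no reading), "camera_matrix" (3x3 intrinsics, pixels), "view" (4x4, takes a point from world to camera coordinates). Camera axes: x right, y up, looking along -z (the intrinsics and any distortion apply to the point x, -y, -z); pixel columns grow to the right and rows downward; lengths in m; the calibration is good to about 2 mm. A picture is of the moment at which its call begins.
A pose or a line that the arm cannot do raises IKError and nothing moves.
- job_done(): hands the job in; it is judged then, once.
The state is a dict: "time": time; "joint_pos": joint angles; "dq": joint speeds; "joint_torque": joint torques, N m; "ee_pos": TCP position; "ee_rot": TCP orientation; "ft_force": force on the tool from outside, world axes, zero at the start; "moment": the same for the moment, N m; "finger_gap": finger opening in m; "finger_force": force on a finger pad.
Only numpy, scipy, OpenCV 4.12 (cv2) and the standard library are available. Lean on these libraries where they do the work, as an engineer would, in place of code of your own. Each camera call takes 0.05 s, during which the arm holds its last target. There are 200 camera calls.

## Working session

There is one attempt and no reset: what is moved stays moved. The work goes in short steps, each a Python script; the robot and the scene stay as the last script left them, time stands still between calls to the robot, and variables do not carry over. Pictures are saved under pics/ and viewed, at most 17 in all, crops included, and the job is handed in when it is done.

```bash
ls; mkdir -p pics; python3 - <<'E'
from bench import *
import cv2,numpy as np,pickle
d={n:get_image(n) for n in("side","top")}
pickle.dump(d,open('im0.pkl','wb'))
for n in d:
    cv2.imwrite(f'pics/{n}0.png',d[n]['frame']); print(n,d[n]['camera_matrix'].tolist(),np.round(d[n]['view'],3).tolist())
s=state();print({k:np.round(v,3).tolist() for k,v in s.items()})
E
```

```text
pics
side [[407.52346006961193, 0.0, 284.1429241283386], [0.0, 407.52346006961193, 210.31001048740984], [0.0, 0.0, 1.0]] [[-0.864, -0.504, 0.018, 0.527], [0.31, -0.502, 0.808, -0.282], [-0.398, 0.703, 0.589, -0.866], [0.0, 0.0, 0.0, 1.0]]
top [[482.9710153625546, 0.0, 284.58512709513064], [0.0, 482.9710153625546, 209.75431244539976], [0.0, 0.0, 1.0]] [[0.023, -0.999, -0.022, -0.006], [0.99, 0.02, 0.138, -0.583], [-0.137, -0.025, 0.99, -1.145], [0.0, 0.0, 0.0, 1.0]]
{'time': 0.1, 'joint_pos': [-1.363, 0.092, 1.232, -0.0, 1.82, -0.057], 'dq': [0.002, -0.001, -0.005, 0.001, -0.0, -0.0], 'joint_torque': [0.002, -44.786, -40.757, 0.07, 0.028, -0.0], 'ee_pos': [0.157, -0.579, 0.202], 'ee_rot': [-0.001, 0.991, 0.132, -0.0], 'ft_force': [-0.01, 0.629, -0.661], 'moment': [-0.059, 0.016, 0.053], 'finger_force': 0.0, 'finger_gap': 0.088}
```

View pics/top0.png

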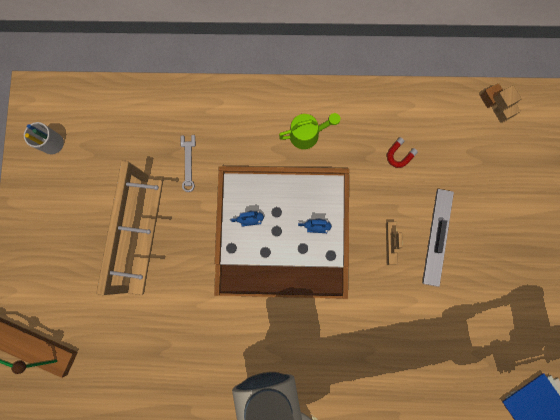

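View pics/side0.png

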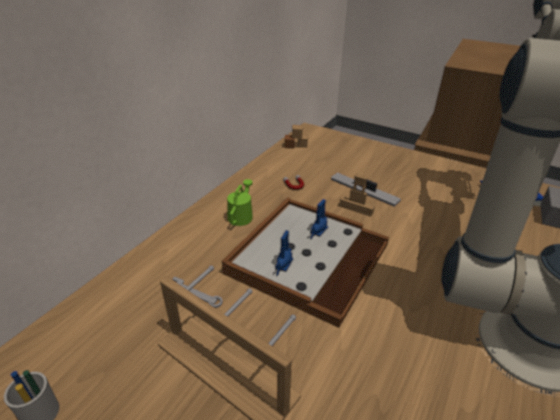

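The top view shows:
- Zinc at cols 221-345, rows 173-267.
- Two fish, at (248,218) and (318,226).
- Six counters: (276,212), (277,231), (231,248), (265,252), (303,249), (331,256).
- Rail at left, with pegs pointing right (world -y).
- Scraper at (393,242) and strip at (440,237).

The side view agrees with this.

```bash
cat > vis.py <<'E'
import numpy as np,cv2
def cam(d): return d['camera_matrix'],d['view'][:3,:3],d['view'][:3,3]
def cloud(d):
    K,R,t=cam(d);z=d['depth'];v,u=np.mgrid[:z.shape[0],:z.shape[1]]
    c=np.stack([(u-K[0,2])/K[0,0]*z,-(v-K[1,2])/K[1,1]*z,-z],-1)
    w=(c-t)@R; w[z==0]=np.nan; return w
def ray(d,uv,h):
    K,R,t=cam(d);uv=np.atleast_2d(uv).astype(float)
    r=np.c_[(uv[:,0]-K[0,2])/K[0,0],-(uv[:,1]-K[1,2])/K[1,1],-np.ones(len(uv))]@R
    C=-R.T@t; return (C+r*((h-C[2])/r[:,2])[:,None])[:,:2]
def pts(m,d,h): return ray(d,np.argwhere(m)[:,::-1],h)
def rect(p):
    (c,s,a)=cv2.minAreaRect((p*1000).astype(np.float32)); return np.round(c,1),np.round(s,1),round(a,1),len(p)
def blobs(m,amin=20):
    n,l,st,_=cv2.connectedComponentsWithStats(m.astype(np.uint8)); return [l==i for i in range(1,n) if st[i,4]>=amin]
E
python3 - <<'E'
import pickle;from vis import *
D=pickle.load(open('im0.pkl','rb'));d=D['top'];w=cloud(d);f=d['frame'].astype(int);B,G,R=f[...,0],f[...,1],f[...,2]
Z=w[...,2];reg=np.zeros(Z.shape,bool);reg[160:300,90:460]=1
white=reg&(f.min(-1)>140)&(abs(Z-.03)<.012)
white=max(blobs(white),key=lambda m:m.sum()); print('zinc',rect(pts(white,d,.03)),'z',np.nanmedian(Z[white]))
hull=cv2.approxPolyDP(cv2.convexHull(np.argwhere(white)[:,::-1].astype(np.int32)),4,True)[:,0];print('hull',hull.tolist(),np.round(ray(d,hull,.03),4).tolist())
bl=(B>R*1.5)&(B>60)
for m in blobs(bl&reg):
    u,v=np.argwhere(m).mean(0)[::-1]
    t=m&(Z>.118); print('fish',u,v,'maxz',np.nanmax(Z[m]),'tab',rect(pts(t,d,.126)) if t.sum()>3 else 0)
    b=m&(Z<.075)&(Z>.055); print('  body',rect(pts(b,d,.067)),np.nanmax(np.where(m,Z,0)))
hullm=cv2.fillConvexPoly(np.zeros(Z.shape,np.uint8),hull,1)>0
dark=hullm&(f.max(-1)<110)&(abs(Z-.036)<.012)&~bl
for m in blobs(dark,15): print('ctr',np.argwhere(m).mean(0)[::-1],rect(pts(m,d,.036)))
for n,h0,h1,h,(c0,c1) in [('bar',.155,.175,.164,(95,165)),('barz140',.135,.17,.155,(95,165)),('scrtop',.108,.13,.12,(375,415)),('scrblk',.02,.04,.03,(375,415)),('strip',.006,.02,.012,(418,460)),('rib',.034,.05,.042,(418,460))]:
    q=reg.copy();q[:,:c0]=0;q[:,c1:]=0
    for m in blobs(q&(Z>h0)&(Z<h1),4): print(n,np.argwhere(m).mean(0)[::-1],rect(pts(m,d,h)),np.nanmedian(Z[m]))
print('peg pixels z along row', [(c,round(float(Z[185+0,c]),3)) for c in range(120,162,4)])
cv2.imwrite('pics/crop0.png',cv2.resize(d['frame'][150:310,90:250],None,fx=3.7,fy=3.7,interpolation=cv2.INTER_CUBIC))
E
```

```text
zinc (array([560.6,  11.9]), array([225.4, 298.5]), 0.1, 9390) z 0.030476000290502972
hull [[343, 177], [342, 266], [221, 263], [224, 174]] [[0.6693, -0.1366], [0.4488, -0.1357], [0.4493, 0.1594], [0.6713, 0.1611]]
fish 248.94855305466237 218.13504823151126 maxz 0.13062753411632597 tab (array([559.6,  90.1]), array([10.1, 32.8]), 9.4, 64)
  body (array([554.4,  94.8]), array([31.1, 74. ]), 24.3, 177) 0.13062753411632597
fish 316.5364238410596 225.61258278145695 maxz 0.12960116938036126 tab (array([544.2, -73.9]), array([ 9.1, 31.7]), 1.2, 67)
  body (array([545.3, -66.8]), array([72.9, 31.3]), 75.2, 173) 0.12960116938036126
ctr [276.30263158 211.90789474] (array([578.3,  26.7]), array([22.4, 22.2]), 1.4, 76)
ctr [276.2875 230.7875] (array([531.4,  25.5]), array([22.1, 22.1]), 1.4, 80)
ctr [230.91025641 247.75641026] (array([486.9, 135.8]), array([23.1, 22.8]), 65.3, 78)
ctr [302.48148148 248.18518519] (array([488.8, -38.9]), array([21.9, 21.9]), 1.3, 81)
ctr [264.91463415 251.95121951] (array([479.5,  52.2]), array([21.9, 24.4]), 1.3, 82)
ctr [330.38271605 255.25925926] (array([ 473.
[... 517 characters left out ...]
([517.9, 347.4]), array([ 94.8, 301.4]), 83.5, 1995) 0.16154302027077155
scrtop [399.71084337 239.91566265] (array([ 508. , -256.1]), array([11.2, 31.9]), 89.5, 83) 0.11900377133373352
scrblk [391.19016393 243.00327869] (array([ 508.9, -256.3]), array([105. ,  23.9]), 1.3, 305) 0.02977796525947525
strip [437.3451067  237.66593083] (array([ 527.7, -373.8]), array([ 43.3, 240.5]), 79.7, 1359) 0.01210954468259277
rib [441.48691099 235.66492147] (array([ 527. , -373.5]), array([14.1, 80.4]), 80.0, 191) 0.041754602095005776
peg pixels z along row [(120, 0.165), (124, 0.16), (128, 0.155), (132, 0.155), (136, 0.159), (140, 0.159), (144, 0.159), (148, 0.162), (152, 0.16), (156, 0.162), (160, 0.009)]
```

View pics/crop0.png

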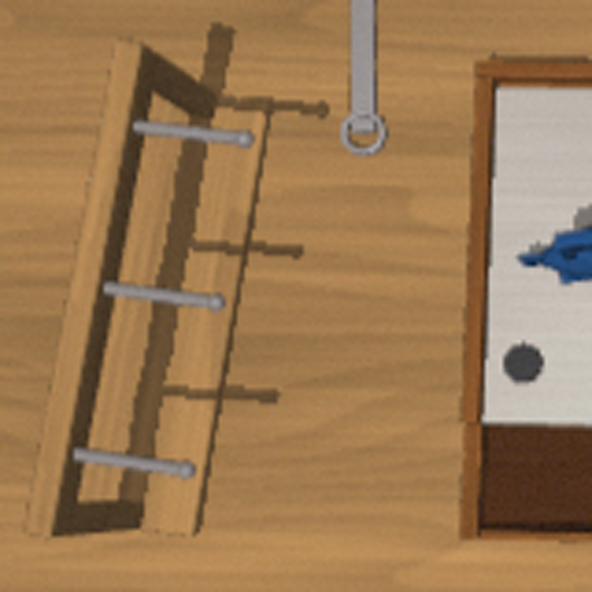

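The crop shows the three pegs: roots near crop (78,455), (106,289), (136,127) and beads near (188,469), (218,302), (246,139). One last refinement of the axes, then I move.

```bash
cat > rob.py <<'E'
from bench import *
from vis import *
import pickle
def q(th): # tool down, tool y (closing axis) at th degrees in the world
    a=np.radians((th+90)/2); return [0,float(np.cos(a)),float(np.sin(a)),0]
def ik6(p,th):
    j=inverse_kinematics(list(p),q(th)); return None if j is None else np.asarray(j)
def rep(s=''):
    t=state(); print(s,round(t['time'],1),np.round(t['ee_pos'],4),'gap',round(t['finger_gap'],4),'F',np.round(t['ft_force'],1),'j6',round(t['joint_pos'][5],2))
E
python3 - <<'E'
from rob import *
D=pickle.load(open('im0.pkl','rb'));d=D['top'];w=cloud(d);Z=w[...,2];f=d['frame'].astype(int);bl=(f[...,0]>f[...,2]*1.5)&(f[...,0]>60)
def pca(p): 
    e,v=np.linalg.eigh(np.cov(p.T));a=np.degrees(np.arctan2(v[1,0],v[0,0]));return round((a+90)%180-90,1),np.round(p.mean(0)*1000,1),np.round(np.sqrt(12*e)*1000,1)
for m in blobs(bl)[:6]:
    t=m&(Z>.12)
    if t.sum()<20: continue
    print('fish thin-axis yaw: tab',pca(pts(t,d,.126)),'body',pca(pts(m&(Z<.072),d,.06)))
    for h in(.100,.110): print('  tab>h cloud',pca(w[m&(Z>h)][:,:2]))
R=Z.shape
b=np.zeros(R,bool);b[160:300,95:165]=1
bar=max(blobs(b&(Z>.1605)&(Z<.17)),key=lambda m:m.sum());print('bar',pca(pts(bar,d,.164)))
rt=np.array([[78,455],[106,289],[136,127]])/3.7+[90-.36,150-.36];tp=np.array([[188,469],[218,302],[246,139]])/3.7+[90-.36,150-.36]
r=ray(d,rt,.150);t=ray(d,tp,.157);print('roots',np.round(r,4).tolist(),'tips',np.round(t,4).tolist())
v=t-r;print('len',np.linalg.norm(v,axis=1),'ang',np.degrees(np.arctan2(-v[:,1],-v[:,0])),'tipline',np.degrees(np.arctan2(*(t[0]-t[2])[::-1])))
ds=D['side'];print('side tips',np.round(ray(ds,[[293,317],[250,290],[212,268]],.157),4).tolist())
# zinc edge lines
wm=(f.min(-1)>140)&(abs(Z-.03)<.012);wm[:165]=0;wm[275:]=0;wm[:,:210]=0;wm[:,355:]=0
def line(p,ax):
    k=np.polyfit(p[:,ax],p[:,1-ax],1);return np.degrees(np.arctan(k[0])),np.polyval(k,.012 if ax else .56)
cs=range(235,335);rs=range(185,255)
far=ray(d,[[c,np.argmax(wm[:,c])-.5] for c in cs],.03);near=ray(d,[[c,419-np.argmax(wm[::-1,c])+.5] for c in cs],.03)
L=ray(d,[[np.argmax(wm[r])-.5,r] for r in rs],.03);Rr=ray(d,[[559-np.argmax(wm[r,::-1])+.5,r] for r in rs],.03)
print('far',line(far,1),'near',line(near,1),'left',line(L,0),'right',line(Rr,0))
for p,th in [((.56,.09,.2),9),((.56,.09,.2),189),((.41,.28,.2),83.5),((.41,.28,.2),263.5),((.41,.28,.2),-96.5),((.61,.3,.2),83.5),((.61,.3,.2),-96.5),((.508,-.256,.2),90),((.508,-.256,.2),-90),((.56,0,.2),0),((.56,0,.2),180),((.65,0,.1),0)]: 
    j=ik6(p,th);print(p,th,None if j is None else np.round(j,2))
E
```

```text
fish thin-axis yaw: tab (np.float64(10.5), array([559.6,  89.4]), array([ 9.7, 33.8])) body (np.float64(9.5), array([554.,  90.]), array([24.3, 69.8]))
  tab>h cloud (np.float64(10.2), array([558.7,  89.3]), array([10.3, 33.8]))
  tab>h cloud (np.float64(10.6), array([559.1,  89.5]), array([10.1, 34.1]))
fish thin-axis yaw: tab (np.float64(-1.9), array([544.7, -74.3]), array([10.2, 33.1])) body (np.float64(-4.7), array([539.7, -69. ]), array([25.7, 66.8]))
  tab>h cloud (np.float64(-1.6), array([544.1, -73.6]), array([10.8, 34.7]))
  tab>h cloud (np.float64(0.2), array([544.4, -73.7]), array([10.5, 32.8]))
bar (np.float64(83.4), array([519.4, 382.2]), array([ 18.2, 299.2]))
roots [[0.4198, 0.3836], [0.5192, 0.3739], [0.6188, 0.3626]] tips [[0.4131, 0.315], [0.5122, 0.3034], [0.6114, 0.2925]]
len [0.06896994 0.07090136 0.0704289 ] ang [84.46409929 84.32836012 83.97855155] tipline 173.52878983500543
side tips [[0.4106, 0.3165], [0.5105, 0.3031], [0.6076, 0.2937]]
far (np.float64(0.027019272603324294), np.float64(0.673433889921301)) near (np.float64(-0.11989640946332084), np.float64(0.44811743421258365)) left (np.float64(-0.08784867488979677), np.float64(0.1611593689315287)) right (np.float64(-0.820404391569508), np.float64(-0.13723055089523706))
(0.56, 0.09, 0.2) 9 [ 0.1   0.    1.33 -0.    1.81 -0.06]
(0.56, 0.09, 0.2) 189 None
(0.41, 0.28, 0.2) 83.5 [ 0.53 -0.19  1.51 -0.    1.82 -0.93]
(0.41, 0.28, 0.2) 263.5 [ 0.53 -0.19  1.51 -0.    1.82  2.21]
(0.41, 0.28, 0.2) -96.5 [ 0.53 -0.19  1.51 -0.    1.82  2.21]
(0.61, 0.3, 0.2) 83.5 [ 0.41  0.31  0.98 -0.    1.84 -1.05]
(0.61, 0.3, 0.2) -96.5 [ 0.41  0.31  0.98 -0.    1.84  2.09]
(0.508, -0.256, 0.2) 90 [-0.53  0.01  1.32 -0.    1.81 -2.1 ]
(0.508, -0.256, 0.2) -90 [-0.53  0.01  1.32 -0.    1.81  1.04]
(0.56, 0, 0.2) 0 [-0.06 -0.02  1.35 -0.    1.81 -0.06]
(0.56, 0, 0.2) 180 None
(0.65, 0, 0.1) 0 [-0.05  0.23  1.26 -0.    1.65 -0.05]
```

```bash
cat >> rob.py <<'E'
TH=83.6;xr=np.array([np.cos(np.radians(TH)),np.sin(np.radians(TH))]);yr=np.array([-xr[1],xr[0]])
ROOT2=np.array([.5187,.3735])
def pegp(k,s,dz=0): # tcp so that eye centre is on peg axis at distance s from root (m)
    p=ROOT2+yr*(.1*(k-2))-xr*s; return [p[0],p[1],.150+.1*s+.028+dz]
def pick(x,y,z,th,up=.1):
    move_to([x,y,z+up],q(th)); move_l([x,y,z],.2); close(); rep('grip'); move_l([x,y,z+up],.25); rep('up')
def snap(n,name=None,crop=None,fx=3):
    d=get_image(n)
    if name:
        f=d['frame']; 
        if crop: r0,r1,c0,c1=crop; f=cv2.resize(f[r0:r1,c0:c1],None,fx=fx,fy=fx,interpolation=cv2.INTER_CUBIC)
        cv2.imwrite('pics/'+name,f)
    return d
E
python3 - <<'E'
from rob import *
pick(.5594,.0894,.114,10.3,.13)
p=pegp(3,.10); move_to([p[0],p[1],.26],q(TH)); move_l(p,.2); rep('pre')
a=snap('top','t1.png',(150,310,90,250),2.4);b=snap('side','s1.png',(220,400,150,330),2.2)
pickle.dump((a,b),open('im1.pkl','wb'))
A=cv2.imread('pics/t1.png');B=cv2.imread('pics/s1.png');h=min(len(A),len(B));cv2.imwrite('pics/ts1.png',np.hstack([A[:h],B[:h]]))
E
```

```text
grip 5.0 [0.5594 0.0894 0.114 ] gap 0.0006 F [-0.9  0.3  0.2] j6 -0.08
up 5.7 [0.5592 0.0894 0.2427] gap 0.0002 F [-0.3 -0.4 -0.4] j6 -0.08
pre 7.2 [0.4086 0.2846 0.1882] gap 0.0007 F [0.  0.5 0.4] j6 -0.92
```

View pics/ts1.png

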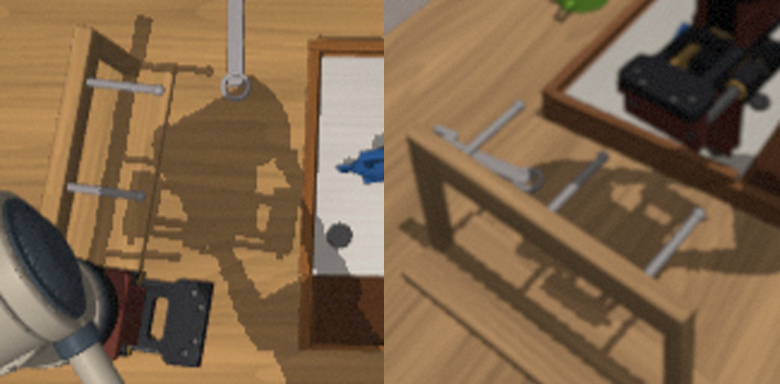

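The gripper came away empty. In the top crop the fish still stands near (370,165), so I'm inspecting the board.

```bash
cat >> rob.py <<'E'
def pca(p): 
    e,v=np.linalg.eigh(np.cov(p.T));a=np.degrees(np.arctan2(v[1,0],v[0,0]));return round((a+90)%180-90,1),np.round(p.mean(0),4),np.round(np.sqrt(12*e)*1000,1)
def fishes(d):
    Z=cloud(d)[...,2];f=d['frame'].astype(int);bl=(f[...,0]>f[...,2]*1.5)&(f[...,0]>60)
    for m in blobs(bl):
        zt=np.nanmax(Z[m]);t=m&(Z>zt-.01)
        if m.sum()<500: print('fish',np.argwhere(m).mean(0)[::-1].round(),'zmax',round(float(zt),4),pca(pts(t,d,zt)),m.sum())
E
python3 - <<'E'
from rob import *
a,b=pickle.load(open('im1.pkl','rb'));fishes(a)
A=cv2.resize(a['frame'][165:275,210:350],None,fx=2.8,fy=2.8,interpolation=cv2.INTER_CUBIC);B=cv2.resize(b['frame'][180:310,210:350],None,fx=2.8,fy=2.8,interpolation=cv2.INTER_CUBIC)
cv2.imwrite('pics/b1.png',np.hstack([A,B[:len(A)]]))
E
```

```text
fish [ 30. 127.] zmax 0.1198 (np.float64(-34.8), array([0.7588, 0.6156]), array([ 7.5, 12.4])) 22
fish [249. 218.] zmax 0.1306 (np.float64(9.5), array([0.5591, 0.0887]), array([ 9.7, 34.2])) 308
fish [317. 226.] zmax 0.1297 (np.float64(-1.9), array([ 0.5442, -0.0741]), array([10.3, 33. ])) 303
```

View pics/b1.png

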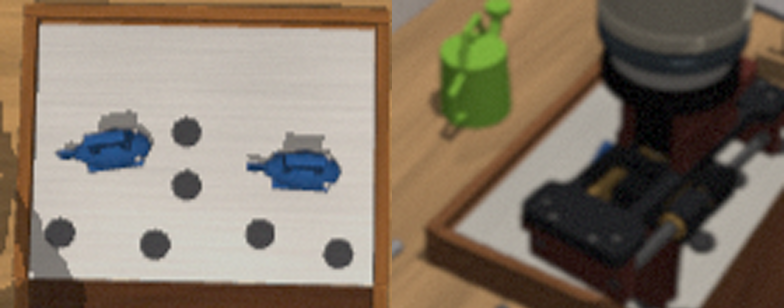

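```bash
python3 - <<'E'
from rob import *
d=snap('side');K,R,t=cam(d)
s=state();p=np.array(s['ee_pos']);print(s['ee_rot'],q(TH),s['finger_gap'])
f=d['frame'].copy()
def pr(P): c=R@P+t;return (K[0,0]*c[0]/-c[2]+K[0,2],K[1,2]-K[1,1]*c[1]/-c[2])
u=pr(p);print(u,pr(p+[0,0,.08]))
f=f[150:350,200:400];f=cv2.resize(f,None,fx=3,fy=3,interpolation=cv2.INTER_CUBIC)
f=np.clip(f.astype(float)*1.8,0,255).astype(np.uint8)
for z in(-.008,.011,.072): 
    a=pr(p+[0,0,z]);cv2.drawMarker(f,(int((a[0]-200)*3),int((a[1]-150)*3)),(0,255,0),0,8,1)
cv2.imwrite('pics/g1.png',f)
E
```

```text
[1.31890930e-03 5.62227997e-02 9.98417008e-01 8.57148636e-04] [0, 0.05582150499316394, 0.998440764181981, 0] 0.0005929517315171877
(np.float64(302.99865831520486), np.float64(292.88606442937305)) (np.float64(305.2017408830062), np.float64(259.3224050706152))
```

View pics/g1.png

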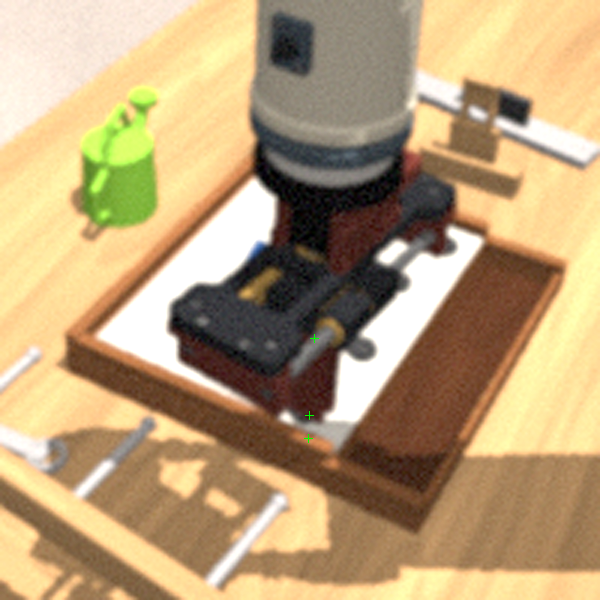

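```bash
python3 - <<'E'
from rob import *
p=np.array(state()['ee_pos'])
def prof(w):
    r=w.reshape(-1,3)-p;r=r[~np.isnan(r[:,0])]
    l=np.c_[r[:,:2]@xr,r[:,:2]@yr,r[:,2]];l=l[(abs(l[:,0])<.12)&(abs(l[:,1])<.06)&(l[:,2]>-.05)&(l[:,2]<.15)]
    for z in np.arange(-.05,.15,.01):
        k=l[(l[:,2]>=z)&(l[:,2]<z+.01)]
        if len(k): print(round(z,3),len(k),'x',np.percentile(k[:,0],[2,50,98]).round(3),'y',np.percentile(k[:,1],[2,98]).round(3))
a=snap('side');prof(cloud(a));gripper_open();rep();b=snap('side');prof(cloud(b))
c=[cv2.resize(i['frame'][200:340,240:360],None,fx=3.2,fy=3.2,interpolation=cv2.INTER_CUBIC) for i in(a,b)]
cv2.imwrite('pics/oc.png',np.clip(np.hstack(c)*1.8,0,255).astype(np.uint8))
E
```

```text
-0.05 140 x [0.105 0.119 0.12 ] y [-0.058  0.052]
-0.04 323 x [0.034 0.095 0.12 ] y [-0.052  0.052]
-0.03 665 x [0.039 0.112 0.12 ] y [-0.057  0.05 ]
0.01 1 x [0.008 0.008 0.008] y [0.013 0.013]
0.02 59 x [-0.008  0.009  0.011] y [-0.008  0.012]
0.03 68 x [-0.007  0.009  0.011] y [-0.007  0.013]
0.04 60 x [-0.006  0.01   0.012] y [-0.007  0.013]
0.05 51 x [-0.008  0.01   0.012] y [-0.001  0.013]
0.06 44 x [-0.007  0.01   0.014] y [0.003 0.013]
0.07 24 x [0.    0.011 0.015] y [0.004 0.013]
0.09 17 x [-0.073  0.081  0.081] y [-0.027  0.028]
0.1 332 x [-0.073  0.08   0.082] y [-0.028  0.035]
0.11 504 x [-0.074  0.027  0.082] y [-0.025  0.035]
0.12 525 x [-0.075  0.02   0.088] y [-0.025  0.034]
0.13 592 x [-0.075  0.033  0.09 ] y [-0.023  0.034]
0.14 1306 x [-0.081  0.059  0.089] y [-0.028  0.033]
 8.7 [0.4082 0.2853 0.188 ] gap 0.0876 F [0.1 0.2 0.6] j6 -0.92
-0.05 147 x [0.106 0.119 0.12 ] y [-0.057  0.052]
-0.04 337 x [0.035 0.097 0.12 ] y [-0.055  0.052]
-0.03 663 x [0.037 0.112 0.12 ] y [-0.057  0.05 ]
0.01 28 x [-0.05  -0.042  0.054] y [-0.008  0.013]
0.02 109 x [-0.049  0.045  0.054] y [-0.008  0.013]
0.03 111 x [-0.049  0.046  0.055] y [-0.009  0.013]
0.04 94 x [-0.051  0.049  0.055] y [-0.008  0.013]
0.05 93 x [-0.05   0.052  0.057] y [-0.008  0.013]
0.06 67 x [-0.052 -0.043  0.058] y [-0.009  0.013]
0.07 35 x [-0.054 -0.045 -0.042] y [-0.006  0.013]
0.08 18 x [-0.046 -0.044 -0.043] y [-0.001  0.009]
0.09 67 x [-0.066  0.081  0.082] y [-0.026  0.034]
0.1 309 x [-0.074  0.081  0.082] y [-0.029  0.035]
0.11 528 x [-0.073  0.014  0.082] y [-0.024  0.035]
0.12 311 x [-0.081  0.075  0.089] y [-0.029  0.035]
0.13 1459 x [-0.081  0.055  0.09 ] y [-0.027  0.034]
0.14 399 x [-0.072  0.017  0.087] y [-0.024  0.029]
```

View pics/oc.png

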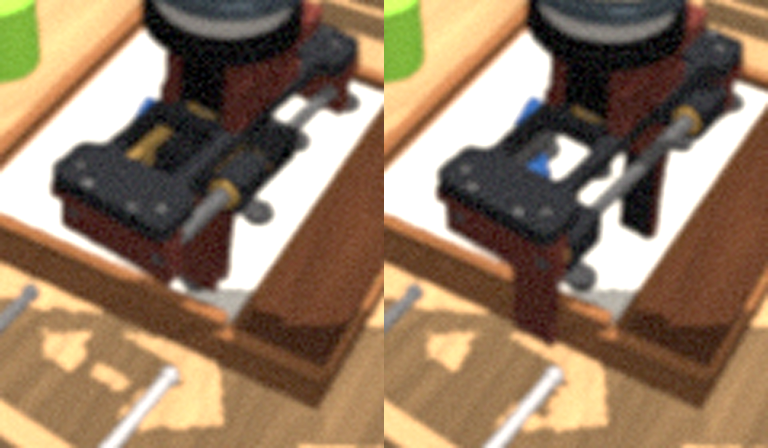

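Fingertips in the depth cloud sit about 18 mm above the reported TCP, not 8 mm below it. I'll confirm by gently touching the table with closed fingers.

```bash
python3 - <<'E'
from rob import *
close(); p=np.array([.40,.22,.0]);move_to([.40,.22,.06],q(TH));move_l([.40,.22,0.0],.15);rep()
z=0.0
while z>-.03:
    z-=.0015;move_l([.40,.22,z],.03);F=state()['ft_force']
    if abs(F[2])>5: break
rep('contact %.4f'%z);move_l([.40,.22,.1],.25);gripper_open();rep()
E
```

```text
11.3 [0.4008 0.2207 0.0014] gap 0.0006 F [-0.3 -0.7 -0. ] j6 -1.03
contact -0.0210 14.8 [ 0.4003  0.2201 -0.0192] gap 0.0005 F [-4.4 -1.8 12.5] j6 -1.03
 16.8 [0.4  0.22 0.1 ] gap 0.0876 F [0.  0.1 0.2] j6 -1.03
```

```bash
sed -i 's/s+.028+dz/s+.0015+dz/' rob.py; python3 - <<'E'
from rob import *
pick(.5592,.0891,.0875,10.0,.13)
p=pegp(3,.10); move_to([p[0],p[1],.24],q(TH)); move_l(p,.2); rep('pre')
a=snap('top');b=snap('side')
c=[cv2.resize(a['frame'][200:320,100:220],None,fx=3.3,fy=3.3,interpolation=cv2.INTER_CUBIC),cv2.resize(b['frame'][230:350,220:340],None,fx=3.3,fy=3.3,interpolation=cv2.INTER_CUBIC)]
cv2.imwrite('pics/h1.png',np.clip(np.hstack(c)*1.6,0,255).astype(np.uint8))
w=cloud(b);f=b['frame'].astype(int);bl=(f[...,0]>f[...,2]*1.4)&(f[...,0]>40);bl[:230]=0;bl[360:]=0;bl[:,:200]=0;bl[:,340:]=0
e=np.array(p)-[0,0,.0015]
r=w[bl]-e;r=r[~np.isnan(r[:,0])];print(len(r),'along xr',np.percentile(r[:,:2]@xr,[2,50,98]).round(4),'yr',np.percentile(r[:,:2]@yr,[2,50,98]).round(4),'z',np.percentile(r[:,2],[1,50,99]).round(4))
E
```

```text
grip 19.7 [0.5591 0.0891 0.0874] gap 0.0099 F [-0.2 -0.1 -0.3] j6 -0.08
up 20.4 [0.5589 0.0891 0.2159] gap 0.0101 F [-0.3 -0.3 -2.3] j6 -0.08
pre 21.9 [0.4087 0.2847 0.1619] gap 0.0096 F [-0.2 -0.7  0.6] j6 -0.92
730 along xr [-0.0061  0.0061  0.0177] yr [-0.0214  0.0131  0.0432] z [-0.0495 -0.0221  0.0418]
```

View pics/h1.png

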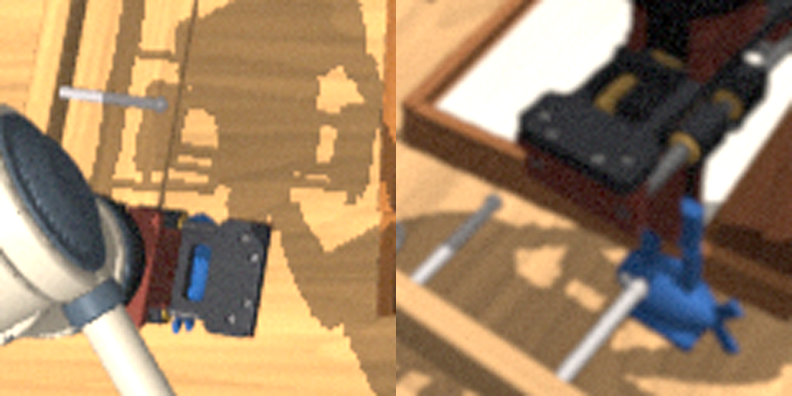

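Fish1 is held with its tail towards the near side, and the bead at (640,287) is just ahead of the plate. Inserting now.

```bash
cat >> rob.py <<'E'
def insert(k,s1=.042):
    for s in (.080,.068,.056,s1):
        move_l(pegp(k,s),.1); F=np.array(state()['ft_force']); print('s',s,F.round(1))
        if np.hypot(*F[:2])>12: print('STOP');return False
    return True
def release(k,s1=.042):
    move_l(pegp(k,s1,-.005),.05); rep('low'); gripper_open(); p=pegp(k,s1); move_l([p[0],p[1],.27],.25); rep('free')
E
python3 - <<'E'
from rob import *
d=snap('side');w=cloud(d);f=d['frame'].astype(int);bl=(f[...,0]>f[...,2]*1.4)&(f[...,0]>40);bl[:230]=0;bl[360:]=0;bl[:,:200]=0;bl[:,340:]=0
r=w[bl]-(np.array(pegp(3,.1))-[0,0,.0015]);r=r[(r[:,2]>.014)&(r[:,2]<.04)];print('tab yr',np.percentile(r[:,:2]@yr,[3,97]).round(4),len(r))
if insert(3):
    release(3)
    a=snap('side','h2.png',(200,350,180,360),3.3)
    fishes(snap('top'))
E
```

```text
tab yr [0.0103 0.019 ] 64
s 0.08 [ 1.7 -0.7 -2.2]
s 0.068 [-0.2  0.3 -1.9]
s 0.056 [-0.7 -0.4 -1.5]
s 0.042 [-0.5  0.5 -0.9]
low 23.5 [0.4146 0.3426 0.1505] gap 0.01 F [ 0.2  0.5 -1. ] j6 -0.83
free 25.4 [0.4146 0.3429 0.2689] gap 0.0879 F [-0.3  0.4 -1.8] j6 -0.83
fish [ 30. 127.] zmax 0.1202 (np.float64(-33.1), array([0.7587, 0.6155]), array([ 7.2, 15.8])) 24
fish [317. 226.] zmax 0.1318 (np.float64(-2.1), array([ 0.5442, -0.0743]), array([10.2, 33.4])) 303
fish [138. 278.] zmax 0.1615 (np.float64(-16.6), array([0.4172, 0.3137]), array([ 0. , 17.1])) 289
```

View pics/h2.png

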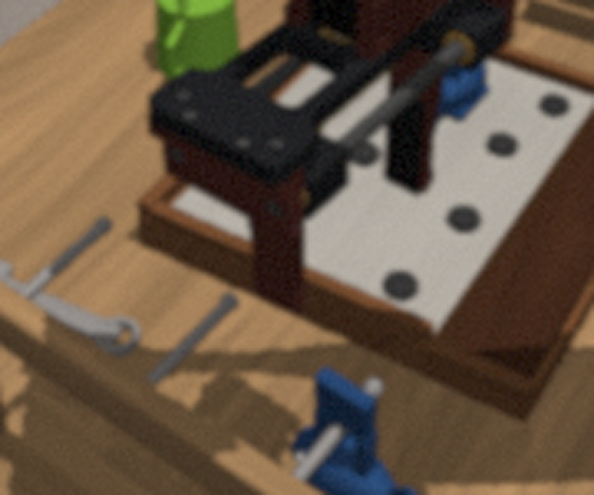

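Fish1 hangs on peg 3: the bead at (373,385) shows in front of the plate. Next are fish2, the scraper pick-up, and a counter re-check.

```bash
cat >> rob.py <<'E'
def counters(d):
    Z=cloud(d)[...,2];f=d['frame'].astype(int);out=[]
    m0=(f.max(-1)<115)&(f.max(-1)-f.min(-1)<30)
    hull=np.array([[343,175],[343,267],[220,265],[224,173]]);hm=cv2.fillConvexPoly(np.zeros(Z.shape,np.uint8),hull,1)>0
    for m in blobs(m0&hm&(Z<.05),12):
        if m.sum()<140: out.append((np.round(pts(m,d,.036).mean(0)*1000,1).tolist(),int(m.sum())))
    return out
E
python3 - <<'E'
from rob import *
pick(.5443,-.0741,.0875,-2,.13)
p=pegp(2,.10); move_to([p[0],p[1],.24],q(TH)); move_l(p,.2); rep('pre')
if insert(2):
    release(2)
    move_to([.508,-.2560,.25],q(-90.5));rep('over scraper')
    d=snap('top','t3.png',(150,310,90,250),2.4);e=snap('side','s3.png',(220,400,150,330),2.13);pickle.dump((d,e),open('im3.pkl','wb'))
    print(counters(d));fishes(d)
    A=cv2.imread('pics/t3.png');B=cv2.imread('pics/s3.png');h=min(len(A),len(B));cv2.imwrite('pics/ts3.png',np.hstack([A[:h],B[:h]]))
E
```

```text
grip 29.1 [ 0.5442 -0.0741  0.0874] gap 0.01 F [ 0.3  0.1 -1.1] j6 -0.16
up 29.7 [ 0.544  -0.0741  0.2159] gap 0.01 F [-0.5  0.5 -0.3] j6 -0.16
pre 31.6 [0.5079 0.2734 0.1621] gap 0.0097 F [-0.5 -0.4 -1. ] j6 -1.02
s 0.08 [-1.5 -0.2 -1. ]
s 0.068 [ 1.2  0.2 -1.2]
s 0.056 [-0.1  0.6 -1.6]
s 0.042 [-0.5  0.  -1.5]
low 33.0 [0.514  0.3315 0.1505] gap 0.0096 F [ 0.1 -0.6 -1.4] j6 -0.94
free 34.9 [0.514  0.3318 0.2688] gap 0.0879 F [-0.3  0.2  0.3] j6 -0.94
over scraper 37.0 [ 0.5083 -0.2554  0.2498] gap 0.088 F [-0.7 -0.  -0.2] j6 1.05
[([577.4, 27.3], 77), ([508.1, -137.1], 48), ([530.8, 26.1], 79), ([486.8, 135.7], 79), ([489.6, -38.9], 81), ([478.4, 52.4], 82), ([474.2, -107.3], 95), ([446.6, -103.5], 41)]
fish [ 30. 127.] zmax 0.1197 (np.float64(-28.8), array([0.759 , 0.6157]), array([ 7.5, 11.8])) 22
fish [141. 233.] zmax 0.1945 (np.float64(83.2), array([0.5134, 0.3299]), array([10. , 32.5])) 474
fish [134. 277.] zmax 0.1911 (np.float64(83.0), array([0.4134, 0.3413]), array([11.5, 31.1])) 482
```

View pics/ts3.png

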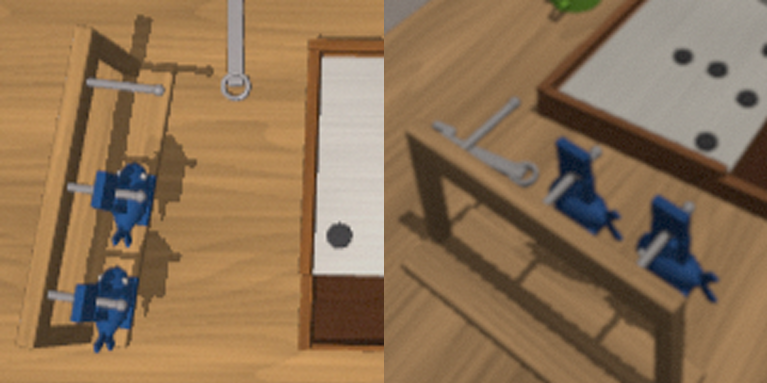

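Both fish hang, and the beads are visible in front of the plates in both crops. Picking up the scraper and sweeping three lanes.

```bash
cat >> rob.py <<'E'
ZS=.1130
def lane(y,x0,x1=.438,th=0):
    move_to([x0,y,.165],q(th)); move_l([x0,y,ZS],.15); rep('down'); move_l([x1,y,ZS],.09); rep('end'); move_l([x1,y,.165],.2)
E
python3 - <<'E'
from rob import *
pick(.5084,-.2562,.0815,-90.5,.14)
move_to([.53,-.15,.2215],q(-45))
lane(-.079,.53); lane(.040,.622); lane(.105,.53)
move_to([.508,-.256,.2],q(-90.5)); rep()
d=snap('top','t4.png',(150,310,200,420),2.7); print(counters(d))
E
```

```text
grip 39.4 [ 0.5084 -0.2562  0.0814] gap 0.0097 F [ 0.2 -0.7 -0.4] j6 1.05
up 40.1 [ 0.5081 -0.256   0.2199] gap 0.0098 F [ 0.6 -0.6 -2.9] j6 1.05
down 41.9 [ 0.53   -0.0797  0.1134] gap 0.0101 F [ 0.1 -1.1 -0.8] j6 -0.21
end 43.1 [ 0.4383 -0.079   0.113 ] gap 0.0099 F [ 0.1  0.3 -1.8] j6 -0.25
down 44.9 [0.6216 0.0392 0.1138] gap 0.0099 F [ 0.4 -0.1 -0.9] j6 0.01
end 47.0 [0.4382 0.04   0.1129] gap 0.0099 F [-0.5  0.3 -1.3] j6 0.01
down 48.5 [0.5295 0.1045 0.1133] gap 0.0099 F [ 0.3  0.2 -0.6] j6 0.13
end 49.7 [0.4383 0.105  0.113 ] gap 0.0097 F [-0.2  0.5 -0.7] j6 0.16
 51.5 [ 0.5081 -0.2549  0.1995] gap 0.0095 F [ 0.5  1.1 -1.6] j6 1.05
[([495.9, -137.2], 38), ([446.7, -105.6], 40)]
```

View pics/t4.png

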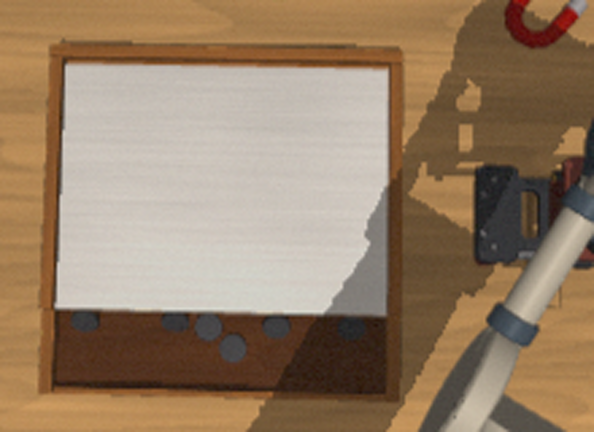

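The zinc is clear and all six counters lie in the trough, at crop (85,320), (175,320), (208,327), (232,348), (276,327) and (351,327). Parking the scraper, then re-measuring the strip, zinc and scraper.

```bash
cat >> rob.py <<'E'
def strip_meas(d):
    Z=cloud(d)[...,2];m=np.zeros(Z.shape,bool);m[170:310,405:480]=1
    for n,a,b,h in(('rib',.034,.05,.042),('strip',.006,.02,.012)):
        k=max(blobs(m&(Z>a)&(Z<b),30),key=lambda x:x.sum());print(n,pca(pts(k,d,h)),rect(pts(k,d,h)))
E
python3 - <<'E'
from rob import *
move_l([.5084,-.2562,.0820],.15);rep('set');gripper_open();move_l([.5084,-.2562,.2],.25)
move_to([.45,.0,.3],q(-45));rep('clear')
d=snap('top');strip_meas(d);print(counters(d))
Z=cloud(d)[...,2];m=np.zeros(Z.shape,bool);m[200:280,370:420]=1;k=max(blobs(m&(Z>.112)&(Z<.13)),key=lambda x:x.sum());print('scr',pca(pts(k,d,.12)))
pickle.dump(d,open('im5.pkl','wb'))
E
```

```text
set 52.4 [ 0.509  -0.2563  0.0831] gap 0.0101 F [ 0.4 -0.1 -1.7] j6 1.05
clear 55.4 [ 0.4501 -0.0007  0.2986] gap 0.0881 F [ 1.   0.3 -0.2] j6 0.71
rib (np.float64(80.3), array([ 0.5271, -0.3736]), array([14.3, 80.3])) (array([ 527.3, -372.9]), array([15.2, 80. ]), 80.2, 195)
strip (np.float64(80.3), array([ 0.5249, -0.3724]), array([ 43. , 258.1])) (array([ 527.4, -373.6]), array([ 41.8, 239.6]), 80.3, 1358)
[([670.2, 36.4], 19), ([669.7, -35.3], 14)]
scr (np.float64(88.3), array([ 0.5093, -0.2552]), array([10.7, 34.8]))
```

```bash
python3 - <<'E'
from rob import *
x,y=.5272,-.3735
move_to([x,y,.12],q(-99.7));move_l([x,y,0.0],.15);close();rep('grip');move_l([x,y,.18],.15);rep('up')
move_to([.56,-.10,.19],q(-40));move_to([.646,.012,.10],q(-.1));move_l([.646,.012,.0335],.12);rep('above');move_l([.646,.012,.0308],.03);rep('low')
E
```

```text
grip 59.1 [ 0.5272 -0.3738  0.    ] gap 0.0119 F [ 0.1 -0.6 -0. ] j6 1.07
up 60.5 [ 0.5268 -0.3732  0.1784] gap 0.0118 F [ 0.4  0.1 -3.7] j6 1.07
above 62.9 [0.6465 0.0116 0.0346] gap 0.0117 F [ 0.  -0.  -2.7] j6 -0.03
low 63.2 [0.6464 0.012  0.0315] gap 0.0117 F [ 0.5 -1.3 -3.5] j6 -0.03
```

```bash
python3 - <<'E'
from rob import *
x=.646
while x<.668:
    x+=.001;move_l([x,.012,.0308],.03);s=state();F=s['ft_force']
    if F[0]<-8: break
rep('contact %.4f'%x);print(s['moment'])
hold(.3);rep()
d=snap('top','p1.png',(155,290,205,365),3.7);snap('side');rep()
E
```

```text
contact 0.6580 66.2 [0.6554 0.012  0.0308] gap 0.0122 F [-12.7  -0.6   2.3] j6 -0.03
[-0.11986806  2.07928299  0.06841819]
 66.5 [0.6554 0.012  0.0308] gap 0.0119 F [-12.    0.1   2.6] j6 -0.03
 66.6 [0.6554 0.012  0.0308] gap 0.0116 F [-13.5   0.2   2.9] j6 -0.03
```

View pics/p1.png

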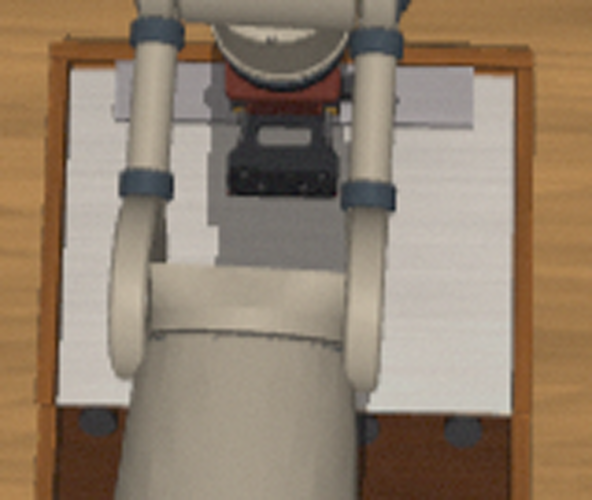

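The strip is pressed against the lip. It shows at rows 65-125, cols 115-470, parallel to the lip, and the yaw moment is about zero. Releasing and checking.

```bash
python3 - <<'E'
from rob import *
gripper_open();rep('open');p=state()['ee_pos'];move_l([p[0]-.001,.012,.15],.2);move_to([.4,.25,.3],q(TH-180));rep()
d=snap('top');f=cv2.resize(d['frame'][160:210,210:355],None,fx=5.5,fy=5.5,interpolation=cv2.INTER_CUBIC)
e=snap('side');g=cv2.resize(e['frame'][180:280,220:370],None,fx=5.3,fy=3,interpolation=cv2.INTER_CUBIC)
n=min(f.shape[1],g.shape[1]);cv2.imwrite('pics/p2.png',np.vstack([f[:,:n],g[:,:n]])[:600])
w=cloud(d);Z=w[...,2];m=np.zeros(Z.shape,bool);m[165:200,215:350]=1
k=max(blobs(m&(Z>.062)&(Z<.085),20),key=lambda x:x.sum());print('rib',pca(pts(k,d,.072)))
F=d['frame'].astype(int)
gray=F.sum(-1)/3
for c in (240,250,300,310,318): print(c,gray[168:196,c].astype(int).tolist())
pickle.dump((d,e),open('im6.pkl','wb'));print(counters(d))
E
```

```text
open 67.8 [0.658  0.012  0.0308] gap 0.088 F [ 0.2 -0.3  0.3] j6 -0.03
 70.5 [0.4002 0.2498 0.2993] gap 0.0878 F [ 0.4 -0.5  0.7] j6 2.17
rib (np.float64(0.3), array([0.6567, 0.0088]), array([14.2, 77.9]))
240 [90, 89, 95, 99, 141, 154, 153, 152, 153, 155, 157, 153, 154, 156, 153, 149, 151, 154, 158, 100, 171, 190, 192, 191, 189, 188, 189, 191]
250 [88, 89, 90, 88, 140, 154, 154, 155, 155, 155, 158, 152, 154, 155, 156, 154, 155, 154, 157, 108, 145, 182, 191, 187, 191, 188, 190, 191]
300 [90, 92, 93, 91, 94, 147, 159, 115, 79, 71, 75, 75, 63, 49, 115, 151, 165, 162, 163, 170, 119, 169, 188, 186, 190, 187, 184, 187]
310 [90, 92, 94, 93, 67, 145, 161, 159, 161, 159, 159, 161, 160, 161, 159, 161, 162, 165, 165, 165, 111, 142, 183, 188, 191, 188, 188, 185]
318 [89, 91, 94, 94, 70, 144, 161, 158, 158, 160, 157, 158, 163, 161, 161, 161, 162, 162, 165, 166, 141, 133, 177, 192, 194, 191, 192, 186]
[([513.7, 161.2], 12), ([447.8, 130.1], 62)]
```

View pics/p2.png

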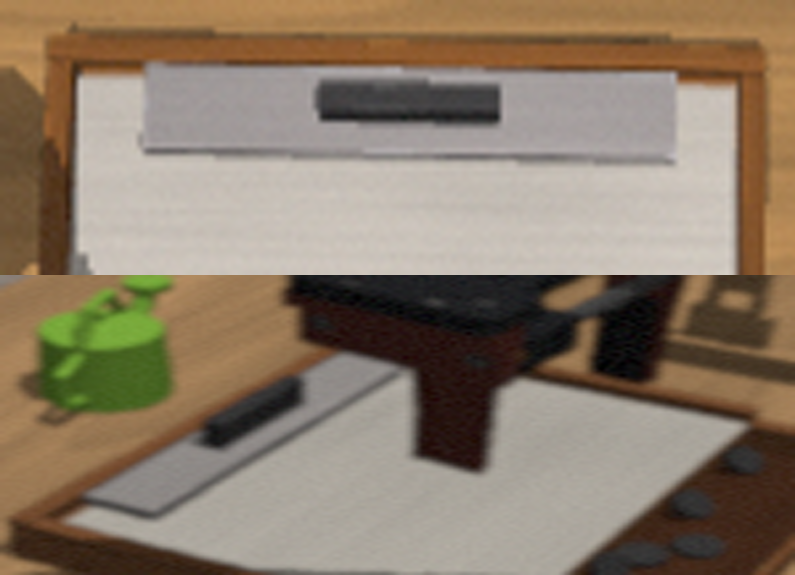

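The strip looks flush, with the same margin to the lip at both ends. For certainty I'll give its near edge one gentle push with closed fingers while it is free to align, then fetch the scraper.

```bash
python3 - <<'E'
from rob import *
close();y=.010
move_to([.60,y,.10],q(-.1));move_l([.60,y,.0155],.15);rep('down');move_l([.614,y,.0155],.1);rep()
x=.614
while x<.632:
    x+=.001;move_l([x,y,.0155],.03)
    if state()['ft_force'][0]<-7: break
rep('push %.4f'%x);print(state()['moment'])
move_l([.605,y,.0155],.1);move_l([.605,y,.15],.25);gripper_open()
move_to([.5093,-.2558,.22],q(-91.2));rep()
d=snap('top');w=cloud(d);Z=w[...,2];m=np.zeros(Z.shape,bool);m[165:200,215:350]=1
k=max(blobs(m&(Z>.062)&(Z<.085),20),key=lambda x:x.sum());print('rib',pca(pts(k,d,.072)))
move_l([.5093,-.2558,.0815],.2);close();rep('grip');move_l([.5093,-.2558,.25],.25)
p=pegp(1,.10);move_to([.55,.1,.27],q(-93));move_to([p[0],p[1],.27],q(TH-180));move_l(p,.15);rep('pre')
d=snap('top');e=snap('side');pickle.dump((d,e),open('im7.pkl','wb'))
w=cloud(e);r=w.reshape(-1,3)-(np.array(p)-[0,0,.0015]);l=np.c_[r[:,:2]@xr,r[:,:2]@yr,r[:,2]]
k=l[(abs(l[:,0])<.03)&(abs(l[:,1])<.07)&(l[:,2]<-.05)&(l[:,2]>-.1)];print('block',len(k),np.percentile(k,[2,98],axis=0).round(4).tolist())
A=cv2.resize(d['frame'][150:310,90:250],None,fx=2.4,fy=2.4);B=cv2.resize(e['frame'][190:350,130:290],None,fx=2.4,fy=2.4);cv2.imwrite('pics/ts7.png',np.hstack([A,B]))
E
```

```text
down 74.5 [0.6006 0.0101 0.0165] gap 0.0003 F [ 0.4 -0.2  0.4] j6 -0.04
 74.8 [0.6149 0.01   0.0169] gap 0.0002 F [0.5 0.1 0.7] j6 -0.04
push 0.6280 78.3 [0.6263 0.01   0.0155] gap 0.0006 F [-10.   -0.3   5.3] j6 -0.04
[-0.01471834  1.55066488  0.02552541]
 81.9 [ 0.5096 -0.2552  0.2197] gap 0.0876 F [-0.5 -1.  -0.1] j6 1.07
rib (np.float64(0.7), array([0.6566, 0.0091]), array([14.4, 78.9]))
grip 84.0 [ 0.5093 -0.2558  0.0814] gap 0.0096 F [ 0.5 -0.6 -0.6] j6 1.07
pre 87.7 [0.6075 0.2627 0.1633] gap 0.0099 F [ 0.7 -0.4 -1.4] j6 2.04
block 259 [[-0.0079, -0.0469, -0.0772], [0.0131, 0.0547, -0.0501]]
```

View pics/ts7.png

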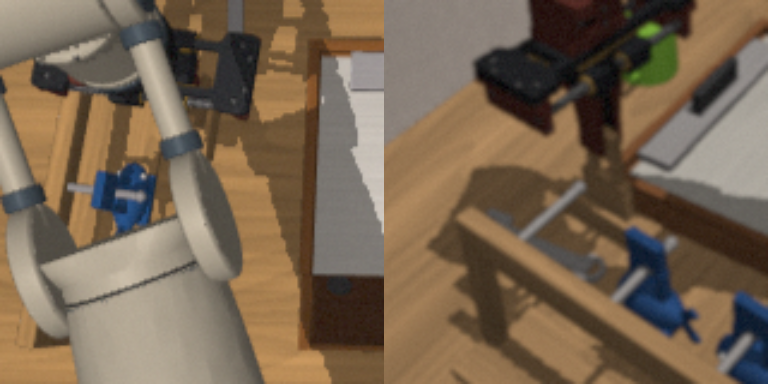

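The scraper's eye is lined up with the bead of peg 1 at crop (585,187). Inserting.

```bash
python3 - <<'E'
from rob import *
if insert(1):
    release(1); move_to([.45,-.15,.3],q(-45));hold(.5);rep('away')
    d=snap('top');e=snap('side');pickle.dump((d,e),open('im8.pkl','wb'));fishes(d);print(counters(d))
    A=cv2.resize(d['frame'][150:310,90:360],None,fx=1.9,fy=1.9);B=cv2.resize(e['frame'][190:400,130:400],None,fx=1.9,fy=1.4);cv2.imwrite('pics/ts8.png',np.vstack([A,B]))
E
```

```text
s 0.08 [-0.9  0.2 -1.9]
s 0.068 [-0.1  0.1 -0.5]
s 0.056 [-0.   0.2 -1.2]
s 0.042 [ 0.9  0.1 -1.6]
low 89.3 [0.6134 0.3203 0.1505] gap 0.01 F [-0.6 -0.3 -0.5] j6 2.11
free 91.1 [0.6135 0.3207 0.269 ] gap 0.0879 F [ 0.  -0.7 -0.7] j6 2.11
away 93.5 [ 0.4501 -0.1499  0.3   ] gap 0.0879 F [-0.2 -0.2 -0.1] j6 0.39
fish [142. 233.] zmax 0.1915 (np.float64(84.2), array([0.5134, 0.3305]), array([11., 32.])) 459
fish [134. 277.] zmax 0.192 (np.float64(82.5), array([0.4136, 0.3412]), array([11.1, 31. ])) 474
[([655.5, -104.8], 76), ([653.1, -16.1], 12), ([638.1, 107.8], 16), ([631.5, -136.3], 12), ([555.9, -136.8], 47), ([512.5, 161.2], 13), ([476.5, -137.3], 12), ([446.6, -84.0], 56)]
```

View pics/ts8.png

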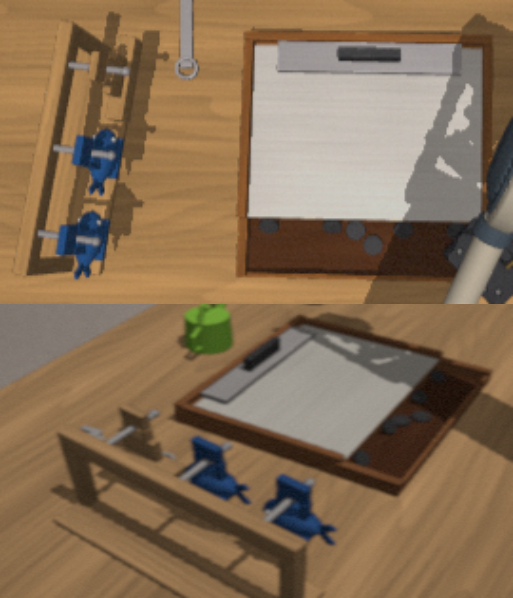

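All three pieces hang with beads clear of the plates. The zinc holds only the strip, flush at the lip, and the counters are in the trough. The stray detections are arm shadow, so I'm handing in.

```bash
python3 -c "
from rob import *
print(job_done());rep()"
```

```text
the job is handed in; nothing more can be done
None
the job is handed in; nothing more can be done
```

The job is handed in, with no verdict returned: both fish and the scraper hang on pegs, all six counters are in the trough, and the strip lies flat and flush against the far lip, finished at about 94 s of the 210 s limit.

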